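# Shut and latch the test fixture cover

## Task

One of the two cable-test fixtures on the bench has its cover standing open. Push that cover fully shut first, then turn its turnbutton a quarter turn so that its arm lies squarely across the cover and keeps it closed. Leave the other fixture's turnbutton as it is.

Things in the scene. Friction and masses are not known exactly. Their poses are not given: they have to be found in the camera images.
- fixture: The open test fixture: cream plastic block 160 (x) x 180 (y) x 54 mm high, bolted to the bench; origin at the centre of its underside, z up. A cover on top, hinged along y at x -68, z 50 mm (robot side), shuts over a well of sockets; beyond it a rail, x 36 to 80 mm, carries the turnbutton. Its twin, already latched, stands 250 to 440 mm to the left or right.
- cover (a joint): Opening angle of that fixture's cover, rad: 0 shut, starts 0.5 to 0.85. Plate 180 mm wide, 8 thick, reaching 101 mm from the hinge towards fixture +x; shut, its top is at z 54 mm, its free edge at x 33. Stiff hinge (0.15 N m): stays where left, yields to about 4 N from above at mid-cover, stops hard when shut.
- turnbutton (a joint): Turn about the vertical pivot, rad, counter-clockwise from above: at 0 the arm points along fixture +y (along the rail, clear of the cover), at 1.57 along fixture -x, squarely across the cover's free edge. Starts 0 to 0.35; stops at -0.1 and 1.7; stays where left (friction 0.05 N m).
- rib (a point): Centre of the turnbutton's thumb rib, on the pivot (fixture x 58, y 0, z 73 mm); its y axis points along the arm. Black upright rib 12 mm wide, 36 long, z 63 to 83 mm, in line with a flat aluminium bar 14 mm wide, 8 thick, underside z 55 mm, reaching 46 mm from the pivot on the arm side and 12 on the other.
- spare_turnbutton (a joint): The same angle for the turnbutton of the twin fixture, whose cover is shut: starts at 1.45 to 1.6, across its cover. To be left alone.

How it is judged:
By the outcome, as a careful person would: the job done as asked, in the order asked, and still so for the second after the job is handed in, with the robot touching nothing.
It also fails if it takes over 45 s, if anything falls off the work surface, if the arm or the gripper's body presses on something with over 40 N, if the wrist force passes 120 N, or if a joint passes its speed limit or range.

## Robot

A 6-joint arm with a two-finger parallel gripper is mounted at the origin on the work surface. World frame = base frame: x ahead of the robot, y to its left, z up, the work surface at z = 0. Lengths are in m, angles in rad, forces in N, time in s.
With the tool pointing down it reaches from about 0.35 to 0.975 m from the base axis. Payload 7.1 kg.
Tool frame: the origin (TCP) lies on the centre line of the jaws, within the pads' length; the fingertips stand 11 mm ahead of it and the grasp point (between the pads) lies 8 mm behind it (arm.tcp_to_tips is the distance from the TCP to the fingertips, in m); z points along the fingers, y is the direction in which the jaws open and shut (so a half turn about z gives the same grasp; the last joint's range is limited). The gripper opens to 88 mm and grips with 3 to 60 N. Pads are 20 mm wide; open, the fingers measure 115 mm over their backs; the gripper's body (75 mm by 178 mm) begins 61 mm behind the grasp point.
Start: joints at [1.311, 0.423, 1.63, -0, 1.089, -0.019], TCP at [0.149, 0.607, 0.234] pointing down, gripper open.
Joint ranges: [-3, 3], [-0.9, 2.11], [0.09, 2.58], [-1.31, 4.45], [0.11, 2.69], [-2.54, 2.54]. Speed limits (rad/s): [2.39, 2.39, 3.01, 3.14, 3.14, 3.14].

## Interface

Orientations are given as a 3x3 rotation matrix whose columns are the frame's x, y, z axes.
In Python, from rig import arm, eyes, nets gives the robot as it stands.
- The arm moves only by the shell command python3 -m pendant 'ROWS' [OPENING] [FORCE]. ROWS is JSON, a list of rows, each a list of 6 numbers: the shift along the tool's x, y, z in mm, then the turn, a rotation vector about the tool's x, y, z in rad. A call has 1 to 8 rows; each row is the pose to reach, as a shift and turn from the pose commanded when the call began, along the tool's axes at that moment; what a row does not reach only later rows make up. A row lasts 1/8 s, in which the tool goes at most 62.5 mm and 10.7 degrees, less where a joint would pass 70% of its speed; a pose out of reach is approached as far as the arm can. A call with a gripper value outside its range is refused whole. OPENING is the opening, from -1 (shut) to 1 (fully open), so that 0 is half open, set as the call begins (- or left out, the last holds). The fingers move at their own pace and stop on an object; FORCE is the grip in N (left out, the last holds). Time passes only in rows, so rows that repeat a pose let the fingers close. It gives the time, the measured TCP pose, the force and the opening at its end, in the units of the state.
- arm.get_state(): the state, without advancing time (a new reading comes with each control period).
- eyes.grab_frame(name): name is "scene" or "top"; returns a dict with "img" (480x640x3 uint8, red, green, blue), "depth" (480x640 float32, m along the optical axis (not along the pixel's ray), 0 where there is no reading), "K" (3x3 intrinsics, pixels), "k1" (the pictures are not rectified: a ray, as slopes to the right and down, at radius r is drawn at 1 + k1 r^2 times it, then the intrinsics apply), "pose" (4x4, takes a point from camera to world coordinates). Camera axes: x right, y up, looking along -z (the intrinsics and any distortion apply to the point x, -y, -z); pixel columns grow to the right and rows downward; lengths in m; the calibration is good to about 2 mm. A picture is of the moment at which its call begins.
- arm.hand_in(): hands the job in, once; it reports no verdict.
Trained networks look in the newest picture that a camera, given by its name, has taken for a name from the list of things; names that differ only in an ending like _2 or _b are one class to them, and where a whole thing is asked for, a point or a joint stands for the part that bears it (a point fixed in the world has none). Each returns a list of dicts, best first, with "confidence" (0 to 1); they miss things now and then, are a little off and sometimes report something else, mostly with a low value. They report only what shows in the picture. A call takes as long as a camera call.
- nets.boxes_of(camera, name): "rect" ([left, top, width, height] in pixels, round what is visible of it).
- nets.trace(camera, name): "region" (480x640 bool, what is visible of it) and "rect" ([left, top, width, height] in pixels, round what is visible of it).
- nets.place_of(camera, name): "position" ([column, row] in pixels: a listed point, or the origin of a listed thing).
The state is a dict: "t": time; "joint_positions": joint angles; "qd": joint speeds; "joint_torque": joint torques, N m; "ee_pos": TCP position; "eef_rot": TCP orientation; "ft_force": force on the tool from outside, world axes, zero at the start; "ft_torque": the same for the moment, N m; "width": finger opening in m.
Only numpy, scipy, OpenCV 4.12 (cv2) and the standard library are available. Lean on these libraries where they do the work, as an engineer would, in place of code of your own. Each camera call takes 0.05 s, during which the arm holds its last target. There are 200 camera calls.

## Working session

There is one attempt and no reset: what is moved stays moved. The work goes in short steps, Python scripts to look and compute and a shell command to move; the robot and the scene stay as the last step left them, time stands still between calls to the robot, and variables do not carry over. Pictures are saved under pics/ and viewed, about 8 in all and at most 12, crops included, and the job is handed in when it is done.

```bash
mkdir -p pics; cat > h.py <<'E'
import numpy as np, cv2
from rig import arm, eyes, nets
def pts(f,uv):
    uv=np.atleast_2d(uv).astype(float);K=f["K"]
    s=(uv-[K[0,2],K[1,2]])/[K[0,0],K[1,1]]
    n=cv2.undistortPoints(uv.reshape(-1,1,2),K,np.array([f["k1"],0,0,0,0.])).reshape(-1,2)
    return n
def world(f,uv,d=None):
    uv=np.atleast_2d(uv);n=pts(f,uv)
    if d is None:
        d=f["depth"][np.round(uv[:,1]).astype(int),np.round(uv[:,0]).astype(int)]
    c=np.c_[n[:,0]*d,-n[:,1]*d,-d]
    return c@f["pose"][:3,:3].T+f["pose"][:3,3]
def atz(f,uv,z):
    n=pts(f,uv);c=np.c_[n[:,0],-n[:,1],-np.ones(len(n))]@f["pose"][:3,:3].T;o=f["pose"][:3,3]
    return o+c*((z-o[2])/c[:,2])[:,None]
E
python3 - <<'E'
from h import *
np.set_printoptions(precision=4,suppress=True)
for c in("scene","top"):
    f=eyes.grab_frame(c);cv2.imwrite(f"pics/{c}1.png",f["img"][:,:,::-1])
    print(c,f["pose"],f["k1"])
    for n in("fixture","cover","turnbutton","rib","spare_turnbutton"):
        for r in nets.trace(c,n)[:3]:
            m=np.argwhere(r["region"])[:,::-1]; d=f["depth"][m[:,1],m[:,0]];m=m[d>0]
            w=world(f,m); print(n,"trace",round(r["confidence"],2),r["rect"],np.median(w,0),w.min(0),w.max(0))
        for r in nets.place_of(c,n)[:3]:
            print(n,"place",round(r["confidence"],2),r["position"],world(f,[r["position"]])[0], atz(f,[r["position"]],.073)[0])
s=arm.get_state();print(s["t"],s["ee_pos"],s["eef_rot"],s["width"])
E
```

```text
scene [[-0.7072 -0.5577  0.4345  0.9246]
 [ 0.707  -0.5533  0.4405  0.3682]
 [-0.0053  0.6187  0.7856  0.7514]
 [ 0.      0.      0.      1.    ]] 0.028408813644005184
fixture trace 0.56 [332.0, 229.0, 162.3, 161.8] [0.5286 0.169  0.0462] [ 0.4205  0.0343 -0.0033] [0.6139 0.2601 0.128 ]
fixture place 0.57 [406.6, 318.8] [0.5399 0.167  0.0394] [0.558  0.1765 0.073 ]
cover trace 0.82 [378.4, 233.3, 112.3, 92.3] [0.4992 0.1731 0.1058] [ 0.4033  0.0226 -0.0022] [0.5389 0.2572 0.128 ]Traceback (most recent call last):
  File "<stdin>", line 10, in <module>
ValueError: it knows: fixture, rib
```

```bash
python3 - <<'E'
from h import *
np.set_printoptions(precision=4,suppress=True)
for c in("scene","top"):
    f=eyes.grab_frame(c);cv2.imwrite(f"pics/{c}1.png",f["img"][:,:,::-1])
    for n in("fixture","cover","turnbutton","spare_turnbutton"):
        for r in nets.trace(c,n)[:3]:
            m=np.argwhere(r["region"])[:,::-1]; d=f["depth"][m[:,1],m[:,0]];m=m[d>0]
            w=world(f,m); print(c,n,"trace",round(r["confidence"],2),r["rect"],np.median(w,0),w.min(0),w.max(0))
    for n in("fixture","rib"):
        for r in nets.place_of(c,n)[:3]:
            print(n,"place",round(r["confidence"],2),r["position"],world(f,[r["position"]])[0], atz(f,[r["position"]],.073)[0])
s=arm.get_state();print(s["t"],s["ee_pos"],s["eef_rot"],s["width"],s["ft_force"])
E
```

```text
scene fixture trace 0.84 [331.8, 230.7, 158.2, 160.4] [0.5284 0.1689 0.0462] [ 0.4031  0.0179 -0.004 ] [0.6145 0.2597 0.1276]
scene cover trace 0.79 [378.0, 229.7, 107.1, 100.3] [0.4982 0.1727 0.1046] [ 0.3934  0.0338 -0.0023] [0.5383 0.2577 0.1276]
scene turnbutton trace 0.71 [373.5, 300.3, 39.3, 36.6] [0.5766 0.1567 0.0658] [0.5511 0.1268 0.0389] [0.5848 0.1914 0.0849]
scene spare_turnbutton trace 0.71 [235.1, 174.1, 35.6, 26.0] [ 0.5458 -0.1712  0.067 ] [ 0.4973 -0.2072  0.0511] [ 0.5687 -0.1644  0.0855]
fixture place 0.57 [407.6, 320.2] [0.5388 0.1686 0.036 ] [0.5588 0.1789 0.073 ]
rib place 0.68 [381.2, 312.4] [0.5797 0.1476 0.0818] [0.5751 0.1447 0.073 ]
top fixture trace 0.68 [151.6, 218.7, 131.7, 109.4] [0.5064 0.1524 0.0606] [ 0.4218  0.0522 -0.0042] [0.6282 0.2858 0.1292]
top cover trace 0.56 [153.3, 251.2, 107.8, 63.8] [0.4873 0.1618 0.0952] [ 0.4359  0.0706 -0.0017] [0.5391 0.2888 0.1292]
top turnbutton trace 0.88 [198.6, 228.1, 31.5, 18.1] [0.5713 0.1544 0.0717] [0.5639 0.1273 0.0522] [0.5839 0.191  0.0865]
top spare_turnbutton trace 0.96 [407.6, 229.4, 11.1, 41.2] [ 0.5402 -0.1727  0.0716] [ 0.5046 -0.1819  0.0563] [ 0.5676 -0.1646  0.0862]
fixture place 0.74 [227.5, 276.5] [0.496  0.1304 0.1106] [0.5017 0.138  0.073 ]
rib place 0.57 [225.7, 231.1] [0.5767 0.1394 0.0821] [0.5791 0.1413 0.073 ]
0.9 [0.149  0.6069 0.2337] [[-0.9711  0.2385  0.    ]
 [ 0.2385  0.9711 -0.    ]
 [-0.     -0.     -1.    ]] 0.08816799940964799 [-0.3159 -1.1877  0.2415]
```

View pics/scene1.png

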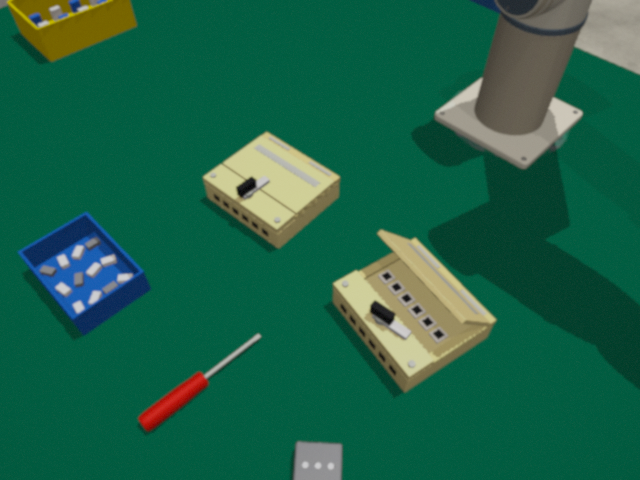

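View pics/top1.png

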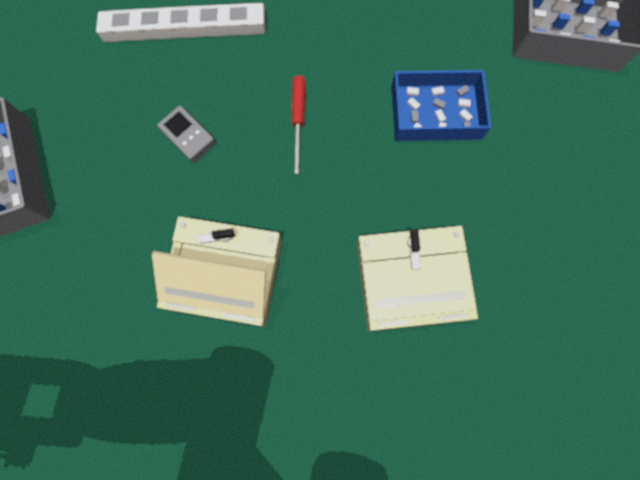

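The top view shows the open fixture on the left, with its rail at about (177,218)-(280,235) and its rib at (224,234). Its arm points left to (205,239). The latched twin is on the right, with its rib at (415,240).

```bash
cat > m.py <<'E'
from h import *
np.set_printoptions(precision=4,suppress=True)
def meas():
    out={}
    for c in("scene","top"):
        f=eyes.grab_frame(c)
        v,u=np.mgrid[0:480,0:640];m=np.c_[u.ravel(),v.ravel()];m=m[f["depth"].ravel()>0]
        w=world(f,m); col=f["img"][m[:,1],m[:,0]].astype(int)
        near=(abs(w[:,0]-.55)<.15)&(abs(w[:,1]-.15)<.14)
        # rail top
        k=near&(abs(w[:,2]-.054)<.006)&(col[:,0]>120)&(col[:,0]>col[:,2]+15)
        r=cv2.minAreaRect(w[k][:,:2].astype(np.float32));print(c,"flat z54 rect",k.sum(),r,np.median(w[k][:,2]))
        for n in("turnbutton","spare_turnbutton","cover"):
            for t in nets.trace(c,n)[:1]:
                k=t["region"][m[:,1],m[:,0]];q=w[k];qc=col[k]
                if n=="cover":
                    q=q[(q[:,2]>.06)];cn=np.median(q,0);q=q[np.linalg.norm(q-cn,axis=1)<.09]
                    nn=np.linalg.svd(q-q.mean(0),full_matrices=False)[2][2];nn*=np.sign(nn[2]);print(c,n,"normal",nn,"angle",np.arccos(nn[2]),"zmax",np.percentile(q[:,2],98) if len(q) else 0);continue
                a=q[(qc.max(1)<70)&(q[:,2]>.076)]; b=q[(qc.min(1)>110)&(q[:,2]>.056)&(q[:,2]<.07)]
                if len(a)<5: print(n,"few",len(a));continue
                ra=cv2.minAreaRect(a[:,:2].astype(np.float32));ca=np.array(ra[0])
                d=b[:,:2].mean(0)-ca if len(b) else [0,0]
                print(c,n,t["confidence"],"rib",len(a),a.mean(0),ra,"arm",len(b),"ang",np.degrees(np.arctan2(d[1],d[0])))
E
python3 - <<'E'
from m import *
meas()
f=eyes.grab_frame("top");cv2.imwrite("pics/t2.png",cv2.resize(f["img"][200:345,135:295,::-1],None,fx=5,fy=4,interpolation=cv2.INTER_CUBIC)[:600])
print(atz(f,[[177.5,218],[280,235],[274,258],[172,243]],.054))
E
```

```text
scene flat z54 rect 3524 ((0.5168895125389099, 0.15686626732349396), (0.18081295490264893, 0.16256187856197357), 78.26443481445312) 0.05296301070812243
scene spare_turnbutton 0.65 rib 119 [ 0.5523 -0.173   0.0813] ((0.5511618256568909, -0.17364507913589478), (0.03285697102546692, 0.011020613834261894), 0.011456063017249107) arm 148 ang 176.18518883050038
scene cover normal [-0.6818  0.1457  0.7169] angle 0.7714595934416368 zmax 0.12591739877846753
top flat z54 rect 3097 ((0.5181941986083984, 0.15748055279254913), (0.18119663000106812, 0.16079647839069366), 78.43257141113281) 0.053663486568487295
top turnbutton 0.61 rib 119 [0.5729 0.1443 0.0822] ((0.5732846856117249, 0.1442570686340332), (0.009046978317201138, 0.03306372091174126), 5.320760250091553) arm 165 ang 97.2142893887762
top spare_turnbutton 0.67 rib 133 [ 0.5491 -0.1729  0.0827] ((0.550025224685669, -0.17346906661987305), (0.03609222546219826, 0.010167267173528671), 0.47234925627708435) arm 209 ang 177.8470001434988
top cover normal [-0.7026  0.1443  0.6968] angle 0.799882968312785 zmax 0.12579599681941406
[[0.6111 0.2301 0.054 ]
 [0.5732 0.0514 0.054 ]
 [0.5333 0.0625 0.054 ]
 [0.5666 0.2384 0.054 ]]
```

View pics/t2.png

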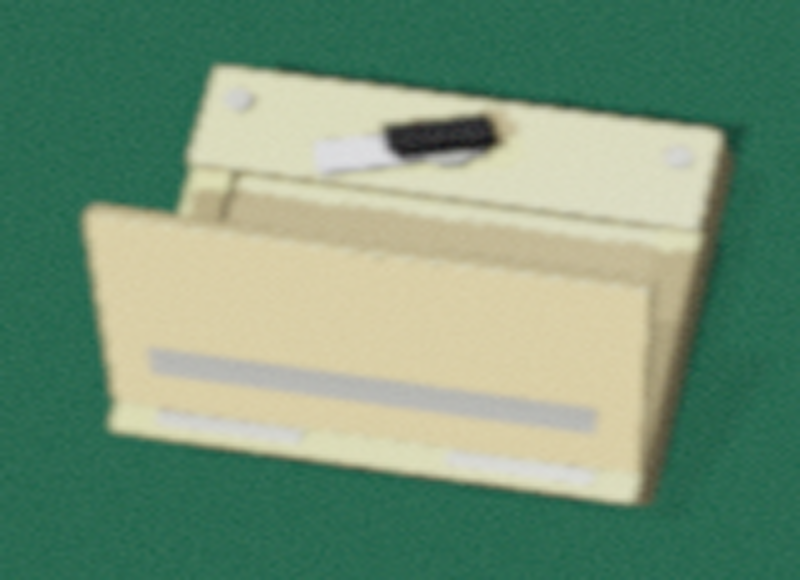

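Fixture centre (0.5175, 0.157), yaw −11.7°. The rib predicted from that is (0.574, 0.145), against (0.573, 0.144) measured. The cover is at about 0.78 rad and the turnbutton at about 0.3 rad. I'll close the fingers and move above the cover.

```bash
python3 -m pendant '[[-40,-31,0,0,0,0],[-80,-62,0,0,0,0],[-120,-93,0,0,0,0],[-160,-124,0,0,0,0],[-200,-155,5,0,0,0],[-240,-187,10,0,0,0],[-280,-218,15,0,0,0],[-320,-249,20,0,0,0]]' -1 30; python3 -m pendant '[[-40,-31,0,0,0,0],[-80,-62,0,0,0,0],[-127,-101,0,0,0,0],[-127,-101,0,0,0,0],[-127,-101,0,0,0,0]]'
```

```text
t: 2.35
ee_pos: [0.4014, 0.2876, 0.2138]
eef_rot: [[-0.971, 0.238, 0.001], [0.238, 0.971, 0.0], [-0.001, 0.001, -1.0]]
ft_force: [-0.8, -0.0, -0.2]
width: 0.0111
t: 2.98
ee_pos: [0.4993, 0.1604, 0.2135]
eef_rot: [[-0.971, 0.239, -0.001], [0.239, 0.971, 0.0], [0.001, -0.0, -1.0]]
ft_force: [-0.4, -0.3, -0.3]
width: 0.0005
```

```bash
python3 -m pendant '[[0,0,20,0,0,0],[0,0,40,0,0,0],[0,0,60,0,0,0],[0,0,75,0,0,0],[0,0,85,0,0,0],[0,0,95,0,0,0],[0,0,105,0,0,0],[0,0,112,0,0,0]]'; python3 -m pendant '[[0,0,6,0,0,0],[0,0,12,0,0,0],[0,0,18,0,0,0],[0,0,24,0,0,0],[0,0,28,0,0,0],[0,0,32,0,0,0],[0,0,34,0,0,0],[0,0,34,0,0,0]]'
```

```text
t: 3.98
ee_pos: [0.4999, 0.1605, 0.1013]
eef_rot: [[-0.971, 0.239, 0.0], [0.239, 0.971, 0.0], [-0.0, 0.0, -1.0]]
ft_force: [-0.0, 0.0, 2.0]
width: 0.0004
t: 4.97
ee_pos: [0.4992, 0.1604, 0.0674]
eef_rot: [[-0.971, 0.239, -0.001], [0.239, 0.971, -0.0], [0.001, -0.0, -1.0]]
ft_force: [0.7, 0.3, -0.0]
width: 0.0001
```

```bash
python3 -m pendant '[[0,0,1,0,0,0],[0,0,2,0,0,0],[0,0,2.5,0,0,0],[0,0,2.5,0,0,0]]'; python3 -m pendant '[[0,0,0.5,0,0,0],[0,0,1,0,0,0],[0,0,1,0,0,0]]'
```

```text
t: 5.48
ee_pos: [0.4994, 0.1604, 0.0653]
eef_rot: [[-0.971, 0.238, -0.001], [0.238, 0.971, -0.0], [0.0, -0.0, -1.0]]
ft_force: [-1.8, -1.1, 5.3]
width: 0.0002
t: 5.85
ee_pos: [0.4994, 0.1604, 0.0652]
eef_rot: [[-0.971, 0.238, -0.0], [0.238, 0.971, -0.0], [0.0, -0.0, -1.0]]
ft_force: [-4.0, -2.6, 15.6]
width: 0.0005
```

The cover is at its hard stop: 15 N with the tips at z 54 mm. Next I'll lift off and look.

```bash
python3 -m pendant '[[0,0,-30,0,0,0],[0,0,-70,0,0,0],[30,0,-120,0,0,0.17],[60,0,-150,0,0,0.35],[100,0,-150,0,0,0.52],[130,0,-150,0,0,0.7],[130,0,-150,0,0,0.87],[130,0,-150,0,0,1.04]]' -0.2; python3 - <<'E'
from m import *
meas()
a=eyes.grab_frame("top")["img"][170:350,110:310,::-1];b=eyes.grab_frame("scene")["img"][210:400,310:510,::-1]
cv2.imwrite("pics/t3.png",np.hstack([cv2.resize(a,(400,400)),cv2.resize(b,(400,400))]))
E
```

```text
t: 6.85
ee_pos: [0.3729, 0.1916, 0.2142]
eef_rot: [[-0.281, 0.96, 0.0], [0.96, 0.281, 0.0], [0.0, 0.0, -1.0]]
ft_force: [-0.5, 0.5, -0.4]
width: 0.0346
scene flat z54 rect 10065 ((0.5174077153205872, 0.15716353058815002), (0.18063457310199738, 0.16164405643939972), 78.313720703125) 0.053036952068884036
scene turnbutton 0.82 rib 199 [0.5761 0.1467 0.0815] ((0.5754751563072205, 0.14622986316680908), (0.01281133946031332, 0.03453945741057396), 4.2722487449646) arm 239 ang 95.57055815378384
scene spare_turnbutton 0.66 rib 199 [0.5761 0.1467 0.0815] ((0.5754751563072205, 0.14622986316680908), (0.01281133946031332, 0.03453945741057396), 4.2722487449646) arm 365 ang 112.69593613737209
scene cover normal [-0.927   0.3591  0.1081] angle 1.4624877234448561 zmax 0.0644047526446158
top flat z54 rect 8489 ((0.5183225870132446, 0.15796084702014923), (0.18225768208503723, 0.16113735735416412), 78.27330780029297) 0.05371909874869418
top turnbutton 0.68 rib 119 [0.5727 0.1442 0.0823] ((0.5733574628829956, 0.1440121978521347), (0.009096402674913406, 0.03348413482308388), 5.95046854019165) arm 164 ang 96.9502884094604
top spare_turnbutton 0.95 rib 132 [ 0.5489 -0.173   0.0826] ((0.5495001673698425, -0.1733025312423706), (0.03429458290338516, 0.009638228453695774), 1.1528887748718262) arm 200 ang 179.92012881340833
  return _methods._mean(a, axis=axis, dtype=dtype,
  ret = um.true_divide(
m.py:18: RuntimeWarning: Mean of empty slice.
  nn=np.linalg.svd(q-q.mean(0),full_matrices=False)[2][2];nn*=np.sign(nn[2]);print(c,n,"normal",nn,"angle",np.arccos(nn[2]),"zmax",np.percentile(q[:,2],98) if len(q) else 0);continue
Traceback (most recent call last):
  File "m.py", line 18, in meas
    nn=np.linalg.svd(q-q.mean(0),full_matrices=False)[2][2];nn*=np.sign(nn[2]);print(c,n,"normal",nn,"angle",np.arccos(nn[2]),"zmax",np.percentile(q[:,2],98) if len(q) else 0);continue
       ~~~~~~~~~~~~~~~~~~~~~~~~~~~~~~~~~~~~~~~~~~~~~~~~~^^^
IndexError: index 2 is out of bounds for axis 0 with size 0
```

No cover points remain above the 54 mm plane, so the cover is shut. The rib is at (0.574, 0.145), arm direction about 95.6° (turn about 0.30). Now I'll move above the rib and descend.

```bash
python3 -m pendant '[[-25,45,0,0,0,0.09],[-50,90,10,0,0,0.187],[-76,135,20,0,0,0.187],[-101,180,30,0,0,0.187],[-101,180,50,0,0,0.187],[-101,180,70,0,0,0.187],[-101,180,70,0,0,0.187],[-101,180,70,0,0,0.187]]'; python3 -m pendant '[[0,0,20,0,0,0],[0,0,35,0,0,0],[0,0,45,0,0,0],[0,0,55,0,0,0],[0,0,61,0,0,0],[0,0,66,0,0,0],[0,0,66,0,0,0]]'
```

```text
t: 8.25
ee_pos: [0.5751, 0.1463, 0.1447]
eef_rot: [[-0.103, 0.995, 0.001], [0.995, 0.103, 0.0], [0.0, 0.001, -1.0]]
ft_force: [0.4, 0.1, -0.4]
width: 0.0352
t: 9.12
ee_pos: [0.5747, 0.1461, 0.0779]
eef_rot: [[-0.103, 0.995, -0.0], [0.995, 0.103, -0.0], [-0.0, -0.0, -1.0]]
ft_force: [0.7, 0.3, 0.3]
width: 0.0357
```

```bash
python3 -m pendant '[[-1,0,0.5,0,0,0],[-1,0,0.5,0,0,0],[-1,0,0.5,0,0,0],[-1,0,0.5,0,0,0],[-1,0,0.5,0,0,0],[-1,0,0.5,0,0,0]]' -1 15; python3 -c "
from rig import arm;s=arm.get_state();print(s['ft_force'],s['ft_torque'],s['width'])"
```

```text
t: 9.88
ee_pos: [0.5741, 0.145, 0.0778]
eef_rot: [[-0.103, 0.995, -0.002], [0.995, 0.103, -0.0], [-0.0, -0.002, -1.0]]
ft_force: [-4.4, -0.3, 5.9]
width: 0.0121
[-4.38998536 -0.34256993  5.86119268] [-0.20561101  0.84136444 -0.06510704] 0.012062206422006984
```

```bash
python3 -m pendant '[[0,-0.5,0,0,0,-0.1],[0,-0.5,0,0,0,-0.25],[0,-0.5,0,0,0,-0.4],[0,-0.5,0,0,0,-0.55],[0,-0.5,0,0,0,-0.6],[0,-0.5,0,0,0,-0.6]]'; python3 -m pendant '[[0,0,0,0,0,-0.12],[0,0,0,0,0,-0.27],[0,0,0,0,0,-0.42],[0,0,0,0,0,-0.55],[0,0,0,0,0,-0.63],[0,0,0,0,0,-0.66],[0,0,0,0,0,-0.66],[0,0,0,0,0,-0.66]]'
```

```text
t: 10.62
ee_pos: [0.5751, 0.1454, 0.0779]
eef_rot: [[-0.646, 0.763, 0.002], [0.763, 0.646, 0.001], [-0.001, 0.002, -1.0]]
ft_force: [1.2, 1.2, 1.4]
width: 0.0121
t: 11.62
ee_pos: [0.5756, 0.1464, 0.0779]
eef_rot: [[-0.978, 0.208, 0.003], [0.208, 0.978, 0.002], [-0.002, 0.003, -1.0]]
ft_force: [2.1, 6.4, -3.1]
width: 0.0116
```

```bash
python3 -m pendant '[[0,0,0,0,0,0],[0,0,0,0,0,0],[0,0,0,0,0,0],[0,0,0,0,0,0]]' -0.2; python3 -m pendant '[[0,0,-15,0,0,0],[0,0,-35,0,0,0],[0,0,-70,0,0,0],[0,0,-120,0,0,0],[50,0,-140,0,0,0],[100,0,-140,0,0,0],[150,0,-140,0,0,0],[200,0,-140,0,0,0]]'; sed -i 's/"turnbutton","spare_turnbutton","cover"/"turnbutton","spare_turnbutton"/' m.py; python3 - <<'E'
from m import *
meas()
a=eyes.grab_frame("top")["img"][170:350,110:310,::-1];b=eyes.grab_frame("scene")["img"][210:400,310:510,::-1]
cv2.imwrite("pics/t3.png",np.hstack([cv2.resize(a,(400,400)),cv2.resize(b,(400,400))]))
E
```

```text
t: 12.12
ee_pos: [0.5744, 0.1449, 0.0777]
eef_rot: [[-0.978, 0.207, -0.0], [0.207, 0.978, -0.0], [0.0, -0.0, -1.0]]
ft_force: [-0.5, -0.1, -0.3]
width: 0.0351
t: 13.12
ee_pos: [0.3775, 0.1866, 0.2192]
eef_rot: [[-0.978, 0.207, 0.002], [0.207, 0.978, 0.001], [-0.002, 0.002, -1.0]]
ft_force: [0.2, 1.0, 0.3]
width: 0.0352
scene flat z54 rect 10226 ((0.5172743797302246, 0.15674200654029846), (0.18093833327293396, 0.16183814406394958), 78.34089660644531) 0.053038226188701354
scene turnbutton 0.92 rib 198 [0.5763 0.1467 0.0813] ((0.5760107636451721, 0.1459091156721115), (0.01105231698602438, 0.034838564693927765), 77.89539337158203) arm 216 ang 162.25049059280943
scene spare_turnbutton 0.68 rib 123 [ 0.5521 -0.1729  0.0811] ((0.5514793992042542, -0.17383167147636414), (0.035093486309051514, 0.011063067242503166), 5.016387462615967) arm 161 ang 175.0425679090294
top flat z54 rect 8543 ((0.5182510614395142, 0.15786615014076233), (0.1824008822441101, 0.1607004553079605), 78.41120147705078) 0.05375706388664958
top turnbutton 0.6 rib 133 [0.5736 0.1438 0.0824] ((0.5739138722419739, 0.14439821243286133), (0.009627655148506165, 0.034459441900253296), 78.94812774658203) arm 167 ang 169.3441144432475
top spare_turnbutton 0.98 rib 135 [ 0.549  -0.1729  0.0826] ((0.5501600503921509, -0.17327259480953217), (0.03560219705104828, 0.010156295262277126), 0.2653532028198242) arm 208 ang 178.66527141257112
```

View pics/t3.png

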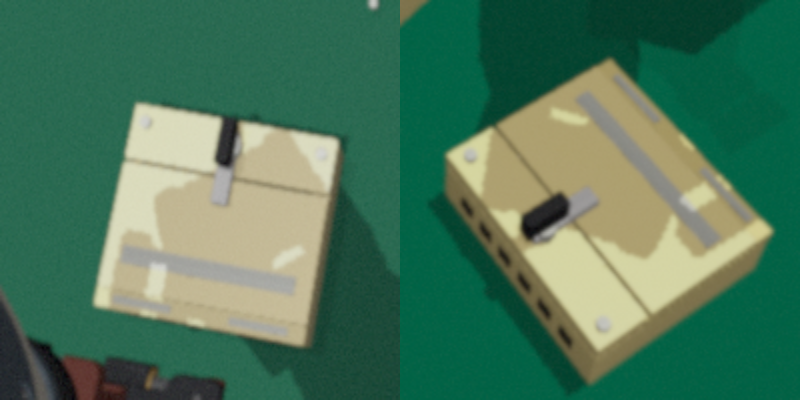

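The picture shows the cover flush. The arm lies across the seam, with the rib at (228,142) and the arm tip at (221,203) in the left crop. The gripper is clear of both fixtures.

```bash
python3 -c "
from rig import arm;print(arm.hand_in())"
```

```text
the job is handed in; nothing more can be done
None
```

The job is done and handed in at about 13 s. The open fixture's cover is fully shut, and its turnbutton then turned so that its arm lies squarely across it.

- **Cover:** I pushed it down with closed fingers until it hit its hard stop, about 16 N with the fingertips at z 54 mm. Afterwards the whole top measured flat at about z 53–54 mm. My cover-plane fit failed at that point because no cover points were left above the plane, which agrees with it being shut.
- **Turnbutton:** I gripped the rib at 15 N and turned it from about 0.30 rad. The rib's long side measured 167.9° (scene camera) and 168.9° (top camera), against 168.3° for exactly square. The cruder estimate from the arm's bar disagreed in the scene camera, at 162°. It gave 169° from the top, and the picture shows the arm square across the seam.
- **Twin fixture:** I did not touch it. Its turnbutton measured the same as before from the top, and the scene camera's rib angle moved from 0° to 5°, which I take as noise.
- **Robot:** At the end the gripper was clear of everything, with about 1 N on the wrist sensor, which I take as noise.

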